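# Rolling pin out of the draining rack

## Robot

A 6-joint arm with a two-finger parallel gripper is mounted at the origin on a cart in front of the work surface, level with it; the furniture and walls round the work are solid. World frame = base frame: x ahead of the robot, y to its left, z up, the work surface at z = 0. Lengths are in mm, angles in rad, forces in N, time in s.
With the tool pointing down it reaches from about 325 to 900 mm from the base axis. Payload 6.1 kg.
Tool frame: the origin (TCP) lies on the centre line of the jaws, within the pads' length; the fingertips stand 11 mm ahead of it and the grasp point (between the pads) lies 8 mm behind it (robot.tips_ahead is the z of the fingertips in the tool frame, in mm); z points along the fingers, x is the direction in which the jaws open and shut, and the axes are right-handed (so a half turn about z gives the same grasp; the last joint's range is limited). The gripper opens to 87 mm and grips with 3 to 60 N. Pads are 19 mm wide; open, the fingers measure 117 mm over their backs; the gripper's body (75 mm by 190 mm) begins 51 mm behind the grasp point.
Start: joints at [-1.365, 0.22, 1.526, -0, 1.395, -0.126], TCP at [203.584, -590.906, 233.538] pointing down, gripper open.
Joint ranges: [-2.98, 2.98], [-0.91, 2.08], [0.09, 2.57], [-1.24, 4.39], [0.2, 2.65], [-2.68, 2.68]. Speed limits (rad/s): [2.57, 2.57, 3.01, 3.14, 3.14, 3.14].

## Interface

Orientations are given as [roll, pitch, yaw] about the fixed x, y, z axes, in that order (R = Rz(yaw) Ry(pitch) Rx(roll)).
In Python, from plant import sensors, snapshot, camera_model, robot gives the robot as it stands.
- The arm moves only by the tool step_arm, never from a script. Its argument "increments" is a list that holds one entry, the list of rows, each a list of 7 numbers: the finger opening in m, from 0 to 0.087, then the shift along the tool's x, y, z in m, then the turn, a rotation vector about the tool's x, y, z in degrees. A call has 1 to 20 rows; each row is the pose to reach, as a shift and turn from the pose commanded when the call began, along the tool's axes at that moment; what a row does not reach only later rows make up. A row lasts 1/12 s, in which the tool goes at most 41.7 mm and 7.16 degrees, less where a joint would pass 70% of its speed; a pose out of reach is approached as far as the arm can. A call with a gripper value outside its range is refused whole. The fingers move at their own pace and stop on an object; "squeeze" is the grip in N (left out, the last holds). Time passes only in rows, so rows that repeat a pose let the fingers close. It gives the time, the measured TCP pose, the force and the opening at its end, in the units of the state.
- sensors.sense(): the state, without advancing time (a new reading comes with each control period).
- snapshot(name): name is "side" or "top"; returns the picture (420x560x3 uint8, red, green, blue); there is no depth.
- camera_model(name): a dict with "camera_matrix" (3x3 intrinsics, pixels), "extrinsics" (4x4, takes a point from world to camera coordinates). Camera axes: x right, y up, looking along -z (the intrinsics and any distortion apply to the point x, -y, -z); pixel columns grow to the right and rows downward; lengths in mm; the calibration is good to about 2 mm. A picture is of the moment at which its call begins. camera_model takes no time and is no camera call.
- robot.finish_job(): hands the job in, once; it reports no verdict.
The state is a dict: "time_s": time; "q": joint angles; "dq": joint speeds; "tau": joint torques, N m; "ee_pos": TCP position; "eef_rot": TCP orientation; "ft_force": force on the tool from outside, world axes, zero at the start; "moment": the same for the moment, N m; "gripper_width": opening from 0.0 (shut) to 1.0 (fully open).
Only numpy, scipy, OpenCV 4.12 (cv2) and the standard library are available. Lean on these libraries where they do the work, as an engineer would, in place of code of your own. Each camera call takes 0.05 s, during which the arm holds its last target.

## Task

The rolling pin is wanted for pastry, but it lies along the bottom of the draining rack, half under the rack's cup shelf, with a chopping board standing across it. Lift the board out and let it stand on the worktop on its long lower edge, leaning steeply against a side of the tea tin; then raise the pin's free end and draw the pin out aslant through the opening beside the cup shelf. Finish holding the pin still in the air, all of it well above the rack's rim and touching nothing but the gripper; the board stays leaning, and the mug and the jam jar stay standing where they are.

Things in the scene. Friction and masses are not known exactly. Their poses are not given: they have to be found in the camera images.
- rack: Steel wire draining rack on a grey drip tray of 205 x 380 mm, fixed. Origin on the worktop under its middle; long axis is its own y. Rim wire 200 (x) by 350 mm (y), its top 133 mm above the worktop. The bottom wires dip to a trough along x = 0: lowest top 35 mm, rising to 68 mm at the walls. Between x = -78 and +78 mm there is nothing inside but the pin and the board's lower edge.
- rack_opening (a point): Middle of the rack's opening, at rim height (rack frame x = 0, y = -82 mm, z = 130 mm). The opening reaches from the end rim at rack y = -175 mm to the cup shelf's edge wire at y = +10 mm: 185 mm, shorter than the pin. Mind the wall cabinet behind: its underside is 514 mm above the worktop, its front 598 mm ahead of the robot's base axis.
- shelf_edge (a point): Middle of the edge wire (6 mm thick) of the cup shelf, rack frame x = 0, y = +10 mm, z = 130 mm. The wire cup shelf, level with the rim, covers the whole rack from here to y = +175 mm; the mug stands on it.
- pin: Wooden rolling pin, 290 mm long, about 0.15 to 0.3 kg: roller 40 mm thick and 194 mm long, at each end a handle 48 mm long, up to 25 mm thick. It lies in the trough parallel to the rack's y axis (within 12 mm of its middle), its axis 56 mm above the worktop. Origin at its middle on its axis; own y axis along it, -y end in the open part, +y end under the cup shelf.
- pin_open_end (a point): Tip of the pin's free handle, on the pin's axis, in the open part of the rack (145 mm from the pin's origin, along the pin's -y).
- pin_shelf_end (a point): Tip of the pin's other handle, on its axis, under the cup shelf (145 mm from the pin's origin, along +y).
- board: Wooden chopping board, 184 mm (own x) by 140 mm high (own z), 15 mm thick (own y), 0.24 to 0.4 kg, a 14 mm hanging hole in one upper corner. It stands upright across the rack, over the pin, at rack y = -70 mm, its long lower edge 83 mm above the worktop on two wires at rack x = +-82 mm, between prongs up to 110 mm high (18 mm gaps). Origin at the middle of its lower edge.
- board_top (a point): Middle of the board's upper long edge, 140 mm above its origin; here it is 15 mm thick and can be gripped from above across that thickness.
- tin: Dark square tea tin with a shut lid, heavy and fixed where it stands, to the right of the rack. Origin under its middle; 92 mm along its own x, 129 mm along its own y, 98 mm high. Its broad flat sides, at own x = +-46 mm, are upright; its own +x side looks towards the rack and has free worktop before it.
- mug: White mug, 82 mm wide, 91 mm high, standing upside down and loose on the rack's cup shelf. Origin in the middle of its foot, which is up; own z points down. To be left alone.
- jam_jar: Jam jar, 69 mm wide, 99 mm high, loose on the worktop behind the rack, beside two oranges. Origin under its middle. To be left alone.

How it is judged:
By the outcome, as a careful person would: the job done as asked, in the order asked, and still so for the second after the job is handed in, while the arm keeps its last pose, push and grip.
It also fails if it takes over 67 s, if anything falls off the work surface, if the arm or the gripper's body presses on something with over 40 N, if the wrist force passes 120 N, or if a joint passes its speed limit or range.

## Working session

There is one attempt and no reset: what is moved stays moved. The work goes in short steps, Python scripts to look and compute and a tool call to move; the robot and the scene stay as the last step left them, time stands still between calls to the robot, and variables do not carry over. Pictures are saved under pics/ and viewed, and the job is handed in when it is done.

Besides the shell and the picture viewer there is one more tool, called after ">>>" in YAML: its name, and indented under it one key for each argument. step_arm: Moves the arm, as the interface text tells. Its arguments: {"type":"object","properties":{"increments":{"type":"array","items":{"type":"array","items":{"type":"array","items":{"type":"number"}}}},"squeeze":{"type":"number"}},"required":["increments"]}

```bash
ls; mkdir -p pics
cat > h.py <<'E'
import numpy as np, cv2, json
from plant import sensors, snapshot, camera_model, robot
from scipy.spatial.transform import Rotation as Rn
def save(n,f):
    im=snapshot(n); cv2.imwrite(f'pics/{f}.png',im[:,:,::-1]); return im
def proj(n,P):
    c=camera_model(n);E=np.array(c['extrinsics']);K=np.array(c['camera_matrix'])
    P=np.atleast_2d(P);p=(E[:3,:3]@P.T).T+E[:3,3]
    q=np.c_[p[:,0],-p[:,1],-p[:,2]]
    d=np.array(c.get('distortion',np.zeros(5)),float)
    r,_=cv2.projectPoints(q,np.zeros(3),np.zeros(3),K,d);return r[:,0]
def ray(n,uv):
    c=camera_model(n);E=np.array(c['extrinsics']);K=np.array(c['camera_matrix'])
    d=np.array(c.get('distortion',np.zeros(5)),float)
    x=cv2.undistortPoints(np.array(uv,float).reshape(-1,1,2),K,d)[:,0]
    v=np.c_[x[:,0],-x[:,1],-np.ones(len(x))]
    return -E[:3,:3].T@E[:3,3], v@E[:3,:3]
def onz(n,uv,z):
    o,v=ray(n,uv);return o+v*((z-o[2])/v[:,2])[:,None]
E
python3 - <<'E'
from h import *
for n in('side','top'):
    print({k:np.round(np.array(v),3).tolist() if not isinstance(v,str) else v for k,v in camera_model(n).items()})
    save(n,n+'0')
print(sensors.sense()); print([a for a in dir(robot) if a[0]!='_'])
E
```

```text
pics
{'camera_matrix': [[393.384, 0.0, 277.97], [0.0, 393.384, 212.704], [0.0, 0.0, 1.0]], 'extrinsics': [[0.951, -0.309, -0.003, -492.53], [0.208, 0.633, 0.746, -330.677], [-0.228, -0.71, 0.666, -830.0], [0.0, 0.0, 0.0, 1.0]]}
{'camera_matrix': [[499.832, 0.0, 279.37], [0.0, 499.832, 203.088], [0.0, 0.0, 1.0]], 'extrinsics': [[-0.021, -1.0, 0.011, 165.946], [0.998, -0.02, 0.067, -578.0], [-0.067, 0.013, 0.998, -1199.558], [0.0, 0.0, 0.0, 1.0]]}
{'time_s': 0.1, 'q': array([-1.36509308e+00,  2.21166372e-01,  1.52747373e+00, -2.74773812e-06,
        1.39472272e+00, -1.26112985e-01]), 'dq': array([ 0.00059587, -0.00260378, -0.00225483,  0.00030882,  0.000468  ,
       -0.00040448]), 'tau': array([ 1.08736869e-03, -4.95944023e+01, -3.88520873e+01,  7.02441344e-02,
        5.15522005e-02, -4.25725307e-05]), 'ee_pos': array([ 203.47760227, -590.38127496,  232.54696421]), 'eef_rot': array([-3.14137269e+00,  1.75645563e-03, -1.23897942e+00]), 'ft_force': array([-0.80969318,  0.66544332, -0.1398605 ]), 'moment': array([0.03028598, 0.01354587, 0.01750877]), 'gripper_width': 0.9970186960390277}
['Unreachable', 'finish_job', 'tips_ahead']
```

View pics/side0.png

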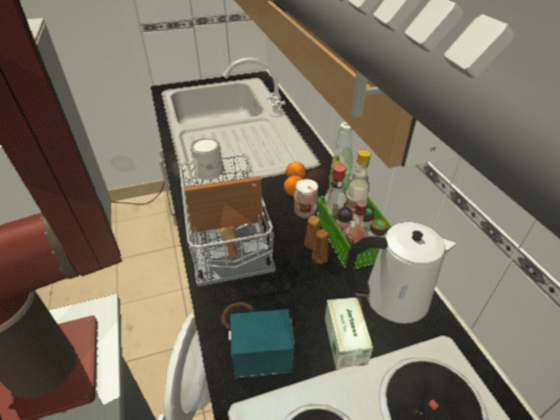

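View pics/top0.png

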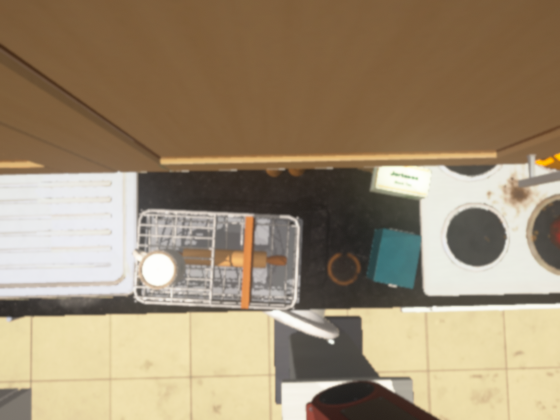

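Run:
```python
import cv2
a=cv2.imread('pics/top0.png')[190:350,120:440];cv2.imwrite('pics/top0z.png',cv2.resize(a,None,fx=2.5,fy=2.5,interpolation=cv2.INTER_CUBIC))
a=cv2.imread('pics/side0.png')[120:390,150:400];cv2.imwrite('pics/side0z.png',cv2.resize(a,None,fx=2.2,fy=2.2,interpolation=cv2.INTER_CUBIC))
```

```text
(no output)
```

View pics/top0z.png

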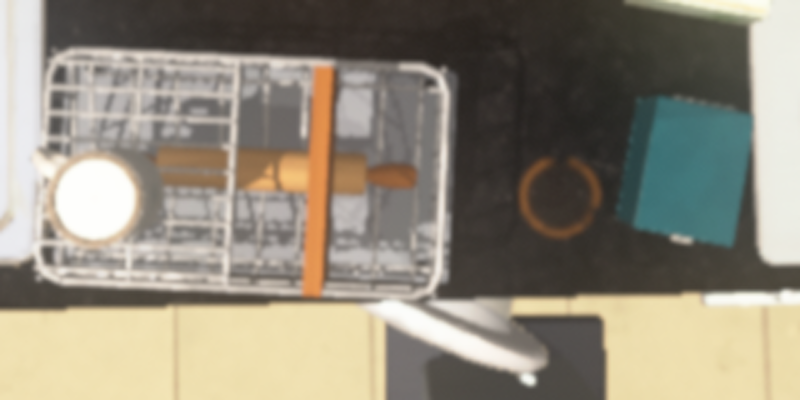

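View pics/side0z.png

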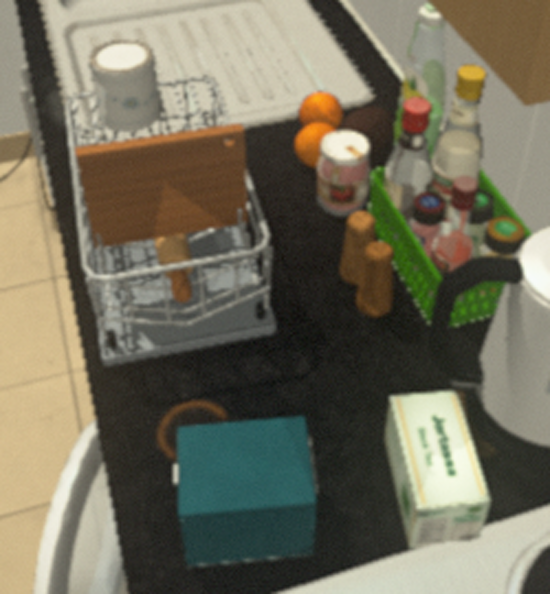

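Run:
```python
from h import *
np.set_printoptions(precision=1,suppress=True)
T=cv2.imread('pics/top0.png');S=cv2.imread('pics/side0.png')
H=cv2.cvtColor(T,cv2.COLOR_BGR2HSV);HS=cv2.cvtColor(S,cv2.COLOR_BGR2HSV)
z=lambda p:np.array(p,float)/2.5+[120,190]-0.3
# rim edges (zoom px): pts on wire centre lines
top=z([[100,53],[400,68]]);bot=z([[100,284],[400,294]])
left=z([[50,100],[42,240]]);right=z([[444,120],[438,250]])
for n,e in zip('tblr',(top,bot,left,right)): print(n,onz('top',e,130))
print('shelfwire',onz('top',z([[237,70],[230,280]]),130))
print('pintip',onz('top',z([[416,178]]),56),'handle axis',onz('top',z([[370,175],[416,178]]),56))
# board top
m=((H[:,:,0]<13)&(H[:,:,1]>150)&(H[:,:,2]>120)).astype(np.uint8); m[:, :230]=0;m[:,265:]=0;m[:200]=0;m[315:]=0
c=max(cv2.findContours(m,0,1)[0],key=cv2.contourArea);r=cv2.minAreaRect(c);b=cv2.boxPoints(r);print('board px',b)
print(onz('top',b,223))
# tin
m=cv2.inRange(H,(85,100,60),(100,255,255));c=max(cv2.findContours(m,0,1)[0],key=cv2.contourArea)
print('tin contour',cv2.approxPolyDP(c,3,True)[:,0].tolist(),cv2.boxPoints(cv2.minAreaRect(c)))
m=cv2.inRange(HS,(80,80,30),(105,255,255));c=max(cv2.findContours(m,0,1)[0],key=cv2.contourArea)
print('tin side contour',cv2.approxPolyDP(c,3,True)[:,0].tolist())
zs=lambda p:np.array(p,float)/2.2+[150,120]-0.3
print('tin top onz98 side',onz('side',zs([[177,424],[304,418],[318,496],[184,516]]),98))
print('tin top onz98 top',onz('top',z([[656,97],[750,113],[734,246],[637,236]]),98))
print('stain side',onz('side',zs([[160,430],[195,402]]),0),'top',onz('top',z([[520,195],[560,158],[600,197],[560,237]]),0))
print('mug',onz('top',z([[97,197]]),224), onz('side',zs([[122,58]]),224))
# round white thing: triangulate
def tri(a,b):
    o1,v1=ray('top',[a]);o2,v2=ray('side',[b]);A=np.c_[v1[0],-v2[0]];s=np.linalg.lstsq(A,o2-o1,rcond=None)[0]
    p,q=o1+s[0]*v1[0],o2+s[1]*v2[0];return (p+q)/2,np.linalg.norm(p-q)
print('white',tri(z([375,303]),(193,318)))
print('board corner',tri(z([323,67]),zs([244,126])),tri(z([314,294]),zs([78,148])))
print('tin corner nr',tri(z([637,236]),zs([177,424])),tri(z([750,113]),zs([318,496])))
```

```text
t [[562.  419.5 130. ]
 [543.3 155.2 130. ]]
b [[360.5 420.5 130. ]
 [346.  159.4 130. ]]
l [[521.5 463.5 130. ]
 [399.6 470.8 130. ]]
r [[496.7 117.4 130. ]
 [383.3 125.3 130. ]]
shelfwire [[544.5 299.  130. ]
 [361.4 307.4 130. ]]
pintip [[442.7 141.5  56. ]] handle axis [[446.5 184.5  56. ]
 [442.7 141.5  56. ]]
board px [[250. 271.]
 [250. 271.]
 [250. 271.]
 [250. 271.]]
[[432.3 218.3 223. ]
 [432.3 218.3 223. ]
 [432.3 218.3 223. ]
 [432.3 218.3 223. ]]
tin contour [[383, 230], [375, 279], [407, 284], [412, 280], [416, 256], [413, 255], [418, 243], [408, 236]] [[374.1 279.9]
 [382.2 229.2]
 [419.4 235.2]
 [411.3 285.8]]
tin side contour [[288, 309], [231, 314], [230, 353], [235, 375], [291, 368], [293, 345]]
tin top onz98 side [[ 396.8  -51.4   98. ]
 [ 513.2  -82.4   98. ]
 [ 498.5 -162.7   98. ]
 [ 381.9 -144.4   98. ]]
tin top onz98 top [[ 513.3  -77.5   98. ]
 [ 497.  -162.7   98. ]
 [ 377.5 -143.4   98. ]
 [ 388.4  -55.9   98. ]]
stain side [[384.7  14.2   0. ]
 [428.9  37.5   0. ]] top [[421.2  38.4   0. ]
 [456.5  -2.    0. ]
 [417.5 -40.2   0. ]
 [379.4   0.3   0. ]]
mug [[441.4 401.1 224. ]] [[440.8 398.5 224. ]]
white (array([ 298.6,  183.5, -217.6]), np.float64(21.62219924995125))
board corner (array([543.3, 218.3, 223.5]), np.float64(3.0988420844323064)) (array([362.7, 228.4, 229.3]), np.float64(2.4737016821229645))
tin corner nr (array([392.7, -55.2, 104.9]), np.float64(7.434711311007896)) (array([ 497.7, -162.8,   98.5]), np.float64(1.4758587665922116))
```

```bash
cat >> h.py <<'E'
np.set_printoptions(precision=2,suppress=True)
t=-0.057; RO=np.array([451.5,294.5,0])
Rk=Rn.from_euler('z',t).as_matrix()
def rack(p): return RO+Rk@np.array(p,float)
def torack(p): return (np.array(p)-RO)@Rk
def goto(pos,R,cur=None):
    s=sensors.sense(); p0=s['ee_pos'] if cur is None else cur[0]; R0=Rn.from_euler('xyz',s['eef_rot']) if cur is None else cur[1]
    d=R0.as_matrix().T@(np.array(pos)-p0)/1000; rv=np.degrees((R0.inv()*R).as_rotvec())
    print('shift',np.round(d,4),'turn',np.round(rv,2))
def Rxz(x,z):
    x=np.array(x,float);z=np.array(z,float);z/=np.linalg.norm(z);x-=z*(x@z);x/=np.linalg.norm(x)
    return Rn.from_matrix(np.c_[x,np.cross(z,x),z])
E
python3 - <<'E'
from h import *
T=cv2.imread('pics/top0.png');H=cv2.cvtColor(T,cv2.COLOR_BGR2HSV)
print(H[240,246:254].tolist(),H[290,242:250].tolist())
m=((H[:,:,0]<14)&(H[:,:,1]>150)&(H[:,:,2]>80)).astype(np.uint8)*255; m[:,:235]=0;m[:,262:]=0;m[:205]=0;m[315:]=0;m[250:272]=0
p=cv2.findNonZero(m)[:,0];print(p.min(0),p.max(0))
b=cv2.boxPoints(cv2.minAreaRect(p));print(b);print(onz('top',b,223));print(onz('top',b,223).mean(0))
print('rack frame',torack(onz('top',b,223)))
goto([203.5,-590.4,340],Rxz([-.057,-.998,0],[0,0,-1]))
goto([452,223,340],Rxz([-.057,-.998,0],[0,0,-1]))
E
```

```text
[[13, 168, 221], [13, 170, 224], [14, 169, 226], [14, 168, 227], [13, 170, 224], [13, 167, 200], [12, 149, 144], [11, 89, 115]] [[12, 137, 218], [14, 160, 227], [14, 164, 227], [13, 163, 227], [14, 163, 229], [14, 164, 229], [13, 163, 216], [13, 150, 170]]
[242 218] [253 307]
[[240.64 306.92]
 [245.82 217.64]
 [253.11 218.06]
 [247.94 307.34]]
[[361.5  238.21 223.  ]
 [539.59 224.9  223.  ]
 [538.43 210.19 223.  ]
 [360.33 223.67 223.  ]]
[449.97 224.24 223.  ]
rack frame [[-86.65 -61.33 223.  ]
 [ 91.92 -64.46 223.  ]
 [ 91.6  -79.22 223.  ]
 [-86.98 -75.91 223.  ]]
shift [-0.   -0.   -0.11] turn [ 0.01  0.1  22.28]
shift [-0.69 -0.5  -0.11] turn [ 0.01  0.1  22.28]
```

>>> step_arm:
  increments:
    - [[0.08,-0.69,-0.5,-0.11,0,0,22.5],[0.08,-0.69,-0.5,-0.11,0,0,22.5],[0.08,-0.69,-0.5,-0.11,0,0,22.5],[0.08,-0.69,-0.5,-0.11,0,0,22.5],[0.08,-0.69,-0.5,-0.11,0,0,22.5],[0.08,-0.69,-0.5,-0.11,0,0,22.5],[0.08,-0.69,-0.5,-0.11,0,0,22.5],[0.08,-0.69,-0.5,-0.11,0,0,22.5],[0.08,-0.69,-0.5,-0.11,0,0,22.5],[0.08,-0.69,-0.5,-0.11,0,0,22.5],[0.08,-0.69,-0.5,-0.11,0,0,22.5],[0.08,-0.69,-0.5,-0.11,0,0,22.5],[0.08,-0.69,-0.5,-0.11,0,0,22.5],[0.08,-0.69,-0.5,-0.11,0,0,22.5],[0.08,-0.69,-0.5,-0.11,0,0,22.5],[0.08,-0.69,-0.5,-0.11,0,0,22.5],[0.08,-0.69,-0.5,-0.11,0,0,22.5],[0.08,-0.69,-0.5,-0.11,0,0,22.5],[0.08,-0.69,-0.5,-0.11,0,0,22.5],[0.08,-0.69,-0.5,-0.11,0,0,22.5]]

```text
time_s: 1.77
ee_pos: [443.9, 202.1, 340.2]
eef_rot: [3.141, -0.0, -1.631]
ft_force: [0.3, -0.9, 0.2]
gripper_width: 0.92
```

```bash
sed -i 's/^t=-0.057/t=-0.066/' h.py
python3 - <<'E'
from h import *
goto([450.5,223.5,300],Rxz([-.070,-.998,0],[0,0,-1]))
S=save('side','side1');T=save('top','top1')
a=S[60:330,100:400][:,:,::-1];cv2.imwrite('pics/side1z.png',cv2.resize(a,None,fx=2,fy=2,interpolation=cv2.INTER_CUBIC))
E
```

```text
shift [-0.02 -0.01  0.04] turn [ 0.01 -0.01  0.56]
```

View pics/side1z.png

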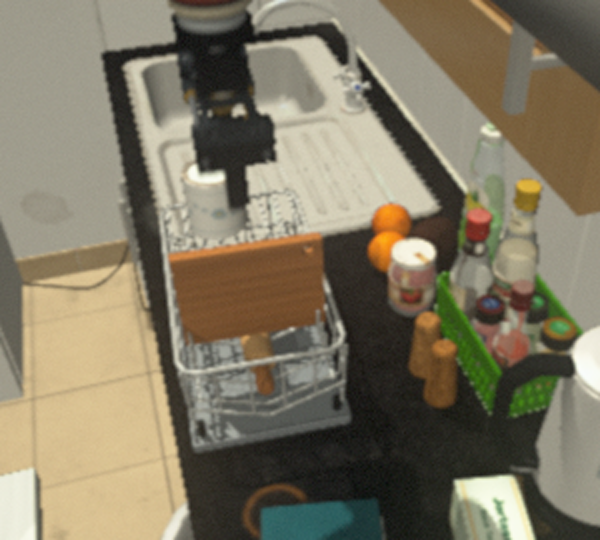

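View pics/top1.png

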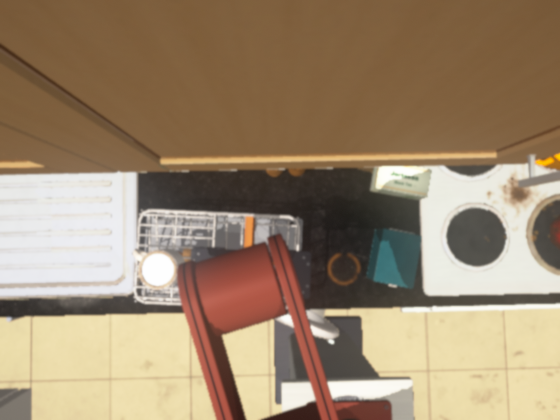

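>>> step_arm:
  increments:
    - [[0.08,-0.021,-0.008,0,0,0,0.5],[0.08,-0.021,-0.008,0,0,0,0.5],[0.08,-0.021,-0.008,0.03,0,0,0.5],[0.08,-0.021,-0.008,0.06,0,0,0.5],[0.08,-0.021,-0.008,0.085,0,0,0.5],[0.08,-0.021,-0.008,0.1,0,0,0.5],[0.08,-0.021,-0.008,0.1,0,0,0.5],[0.08,-0.021,-0.008,0.1,0,0,0.5]]

```text
time_s: 2.53
ee_pos: [452.7, 219.3, 239.6]
eef_rot: [3.14, -0.001, -1.641]
ft_force: [-0.2, -0.4, 0.9]
gripper_width: 0.917
```

>>> step_arm:
  increments:
    - [[0.08,-0.004,0.0025,0.01,0,0,0],[0.08,-0.004,0.0025,0.02,0,0,0],[0.08,-0.004,0.0025,0.033,0,0,0],[0.08,-0.004,0.0025,0.033,0,0,0],[0.08,-0.004,0.0025,0.033,0,0,0]]

```text
time_s: 2.95
ee_pos: [450.7, 224.4, 206.8]
eef_rot: [3.14, -0.0, -1.64]
ft_force: [0.5, 0.1, 0.1]
gripper_width: 0.918
```

>>> step_arm:
  increments:
    - [[0.0,0,0,0,0,0,0],[0.0,0,0,0,0,0,0],[0.0,0,0,0,0,0,0],[0.0,0,0,0,0,0,0],[0.0,0,0,0,0,0,0],[0.0,0,0,0,0,0,0],[0.0,0,0,0,0,0,0],[0.0,0,0,0,0,0,0],[0.0,0,0,0,0,0,0],[0.0,0,0,0,0,0,0],[0.0,0,0,0,0,0,0],[0.0,0,0,0,0,0,0]]
  squeeze: 40

```text
time_s: 3.95
ee_pos: [451.1, 224.6, 207.2]
eef_rot: [3.142, 0.0, -1.641]
ft_force: [0.4, 0.8, -0.5]
gripper_width: 0.169
```

>>> step_arm:
  increments:
    - [[0.0,0,0,-0.004,0,0,0],[0.0,0,0,-0.01,0,0,0],[0.0,0,0,-0.02,0,0,0],[0.0,0,0,-0.035,0,0,0],[0.0,0,0,-0.055,0,0,0],[0.0,0,0,-0.075,0,0,0],[0.0,0,0,-0.09,0,0,0],[0.0,0,0,-0.1,0,0,0],[0.0,0,0,-0.105,0,0,0],[0.0,0,0,-0.105,0,0,0],[0.0,0,0,-0.105,0,0,0]]

```text
time_s: 4.87
ee_pos: [450.9, 224.4, 311.7]
eef_rot: [3.141, -0.0, -1.64]
ft_force: [-0.6, 0.3, -3.4]
gripper_width: 0.169
```

Run:
```python
from h import *
S=save('side','side2')
a=S[40:330,100:400][:,:,::-1];cv2.imwrite('pics/side2z.png',cv2.resize(a,None,fx=2,fy=2,interpolation=cv2.INTER_CUBIC))
print(sensors.sense()['ee_pos'],sensors.sense()['q'])
```

```text
[450.63 224.29 311.11] [ 0.31 -0.11  1.73  0.    1.53  1.95]
```

View pics/side2z.png

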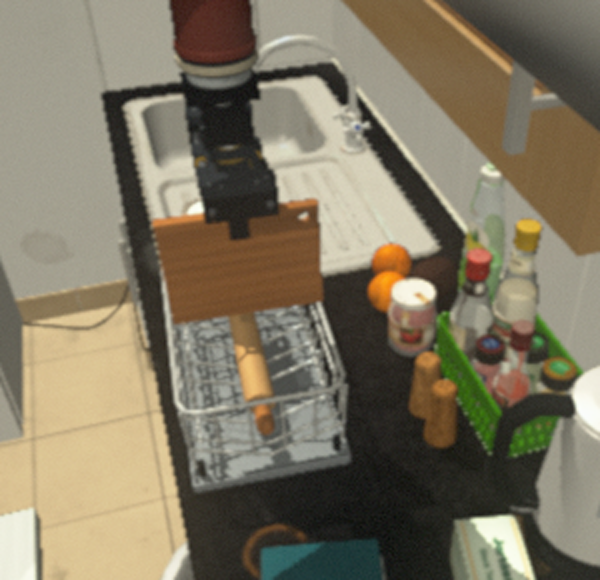

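```bash
cat >> h.py <<'E'
a=np.radians(9.2);u=np.array([np.cos(a),-np.sin(a),0]);n=np.array([np.sin(a),np.cos(a),0]);Z=np.array([0,0,1.])
F=np.array([452,-65.5,0])
def place(th,extra,up,bot=124):
    th=np.radians(th);b=-n*np.sin(th)+Z*np.cos(th);m=-n*np.cos(th)-Z*np.sin(th)
    C=F+n*(98*np.tan(th)+extra);O=C-7.5*m
    return O+bot*b+Z*up, Rxz(m,-b)
E
python3 - <<'E'
from h import *
for up in (180,20,1):
    p,R=place(13,4,up);print(p);goto(p,R)
E
```

```text
[452.97 -59.54 302.51]
shift [ 0.28 -0.02  0.01] turn [  0.69 -13.03   5.18]
[452.97 -59.54 142.51]
shift [ 0.28 -0.02  0.17] turn [  0.69 -13.03   5.18]
[452.97 -59.54 123.51]
shift [ 0.28 -0.02  0.19] turn [  0.69 -13.03   5.18]
```

>>> step_arm:
  increments:
    - [[0,0.03,0,0,0,0,0],[0,0.06,-0.002,0,0,-1,0.5],[0,0.1,-0.005,0,0.1,-3,1],[0,0.14,-0.008,0,0.2,-5,2],[0,0.18,-0.012,0,0.4,-7,3],[0,0.22,-0.016,0,0.5,-9,4],[0,0.25,-0.019,0,0.6,-11,5],[0,0.27,-0.021,0,0.7,-13,5.2],[0,0.283,-0.022,0,0.7,-13,5.2],[0,0.283,-0.022,0.02,0.7,-13,5.2],[0,0.283,-0.022,0.05,0.7,-13,5.2],[0,0.283,-0.022,0.08,0.7,-13,5.2],[0,0.283,-0.022,0.11,0.7,-13,5.2],[0,0.283,-0.022,0.13,0.7,-13,5.2],[0,0.283,-0.022,0.139,0.7,-13,5.2],[0,0.283,-0.022,0.139,0.7,-13,5.2],[0,0.283,-0.022,0.139,0.7,-13,5.2],[0,0.283,-0.022,0.139,0.7,-13,5.2]]

```text
time_s: 6.42
ee_pos: [454.4, -59.8, 174.7]
eef_rot: [-3.137, 0.226, -1.731]
ft_force: [0.2, 0.8, -3.0]
gripper_width: 0.17
```

Run:
```python
from h import *
S=save('side','side3');T=save('top','top3')
a=S[200:400,150:400][:,:,::-1];a=cv2.resize(a,None,fx=2.4,fy=2.4,interpolation=cv2.INTER_CUBIC)
cv2.imwrite('pics/side3z.png',a)
a=T[180:340,120:440][:,:,::-1];cv2.imwrite('pics/top3z.png',cv2.resize(a,None,fx=2.4,fy=2.4,interpolation=cv2.INTER_CUBIC))
np.set_printoptions(precision=4,suppress=True)
p,R=place(13,4,20);goto(p,R);p,R=place(13,4,1);goto(p,R)
```

```text
shift [0.0072 0.0018 0.0317] turn [-0.28 -0.04  0.05]
shift [0.0114 0.0019 0.0502] turn [-0.28 -0.04  0.05]
```

View pics/side3z.png

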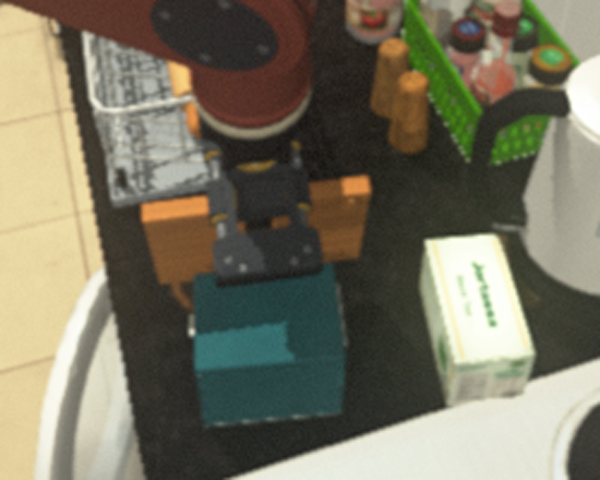

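View pics/top3z.png

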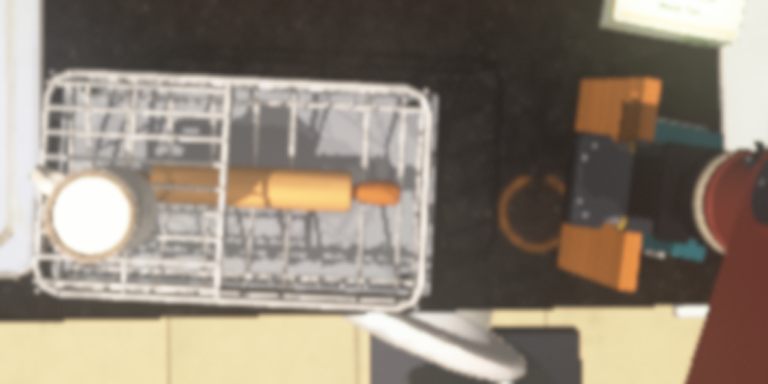

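>>> step_arm:
  increments:
    - [[0,0.003,0.002,0.012,0,0,0],[0,0.006,0.002,0.025,0,0,0],[0,0.008,0.002,0.035,0,0,0],[0,0.01,0.002,0.043,0,0,0],[0,0.0108,0.002,0.0475,0,0,0],[0,0.0112,0.002,0.0495,0,0,0],[0,0.0112,0.002,0.0495,0,0,0],[0,0.0112,0.002,0.0495,0,0,0]]

```text
time_s: 7.18
ee_pos: [451.8, -59.0, 122.7]
eef_rot: [-3.139, 0.227, -1.731]
ft_force: [0.5, 0.4, -3.1]
gripper_width: 0.169
```

>>> step_arm:
  increments:
    - [[0,0.0002,0,0.001,0,0,0],[0,0.0002,0,0.001,0,0,0],[0,0.0002,0,0.001,0,0,0]]

```text
time_s: 7.43
ee_pos: [452.0, -59.1, 122.6]
eef_rot: [-3.139, 0.227, -1.731]
ft_force: [-2.2, -0.9, 3.8]
gripper_width: 0.17
```

>>> step_arm:
  increments:
    - [[0,0.0002,0,0.001,0,0,0],[0,0.0002,0,0.001,0,0,0],[0,0.0002,0,0.001,0,0,0]]

```text
time_s: 7.68
ee_pos: [452.1, -59.2, 122.5]
eef_rot: [-3.139, 0.227, -1.731]
ft_force: [-7.5, -1.3, 12.9]
gripper_width: 0.171
```

>>> step_arm:
  increments:
    - [[0.017,-0.0002,0,-0.0012,0,0,0],[0.02,-0.0002,0,-0.0012,0,0,0],[0.024,-0.0002,0,-0.0012,0,0,0],[0.028,-0.0002,0,-0.0012,0,0,0],[0.032,-0.0002,0,-0.0012,0,0,0],[0.036,-0.0002,0,-0.0012,0,0,0],[0.036,-0.0002,0,-0.0012,0,0,0],[0.036,-0.0002,0,-0.0012,0,0,0],[0.036,-0.0002,0,-0.0012,0,0,0]]

```text
time_s: 8.43
ee_pos: [451.5, -58.9, 121.6]
eef_rot: [-3.14, 0.227, -1.731]
ft_force: [-0.1, 0.4, 1.3]
gripper_width: 0.41
```

Run:
```python
from h import *
S=save('side','side4');T=save('top','top4')
a=S[200:400,150:400][:,:,::-1];a=cv2.resize(a,None,fx=2.4,fy=2.4,interpolation=cv2.INTER_CUBIC)
cv2.imwrite('pics/side4z.png',a)
a=T[180:340,120:440][:,:,::-1];cv2.imwrite('pics/top4z.png',cv2.resize(a,None,fx=2.4,fy=2.4,interpolation=cv2.INTER_CUBIC))
```

```text
(no output)
```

View pics/side4z.png

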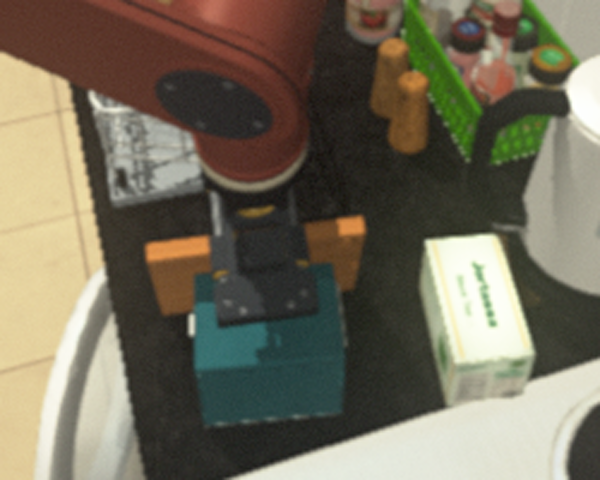

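View pics/top4z.png

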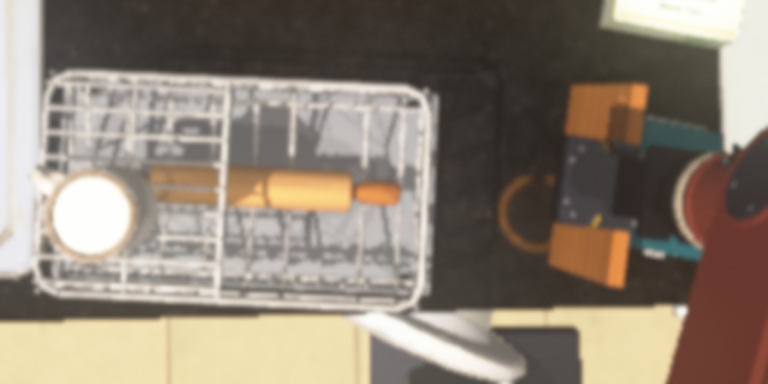

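>>> step_arm:
  increments:
    - [[0.036,0,0,-0.006,0,0,0],[0.036,0,0,-0.015,0,0,0],[0.036,0,0,-0.028,0,0,0],[0.036,0,0,-0.045,0,0,0],[0.036,0,0,-0.07,0,0,0],[0.036,0,0,-0.1,0,0,0],[0.07,0,0,-0.13,0,0,0],[0.07,0,0,-0.16,0,0,0],[0.07,0,0,-0.18,0,0,0],[0.07,0,0,-0.18,0,0,0],[0.07,0,0,-0.18,0,0,0]]

```text
time_s: 9.45
ee_pos: [445.4, -99.6, 299.0]
eef_rot: [-3.136, 0.226, -1.731]
ft_force: [-1.0, -0.1, -0.6]
gripper_width: 0.709
```

Run:
```python
from h import *
S=save('side','side5');T=save('top','top5')
a=S[200:400,150:400][:,:,::-1];a=cv2.resize(a,None,fx=2.4,fy=2.4,interpolation=cv2.INTER_CUBIC)
cv2.imwrite('pics/side5z.png',a)
T=cv2.imread('pics/top4.png');z=lambda p:np.array(p,float)/2.4+[120,180]-.3
for nme,p in dict(t=[[100,74],[380,90]],b=[[100,292],[380,303]],r=[[428,130],[421,270]],l=[[52,110],[42,260]],shelf=[[228,95],[221,285]]).items(): print(nme,onz('top',z(p),130),torack(onz('top',z(p),130)))
H=cv2.cvtColor(T,cv2.COLOR_BGR2HSV);m=((H[:,:,0]<22)&(H[:,:,1]>90)&(H[:,:,2]>130)).astype(np.uint8)*255
m[:,:228]=0;m[:,300:]=0;m[:225]=0;m[:,:][285:]=0
c=max(cv2.findContours(m,0,1)[0],key=cv2.contourArea);print(cv2.boundingRect(c))
for col in (234,240,250,260,264,270,275,280,284):
    r=np.nonzero(m[:,col])[0]
    if len(r): P=onz('top',[[col,(r.min()+r.max())/2]],56)[0];print(col,r.min(),r.max(),P,torack(P))
print('tip',torack(onz('top',z([[401,193]]),56)),'roller end',torack(onz('top',z([[352,192]]),56)))
```

```text
t [[562.74 415.79 130.  ]
 [542.71 158.92 130.  ]] [[ 103.    128.37  130.  ]
 [  99.95 -129.27  130.  ]]
b [[364.61 416.87 130.  ]
 [348.97 162.99 130.  ]] [[ -94.78  116.37  130.  ]
 [ -93.64 -137.99  130.  ]]
r [[505.05 115.61 130.  ]
 [377.85 125.   130.  ]] [[  65.23 -174.97  130.  ]
 [ -62.31 -173.99  130.  ]]
l [[530.61 459.84 130.  ]
 [394.57 469.28 130.  ]] [[ 68.03 170.2  130.  ]
 [-68.34 170.64 130.  ]]
shelf [[541.01 298.63 130.  ]
 [368.42 307.15 130.  ]] [[ 89.04  10.03 130.  ]
 [-83.73   7.15 130.  ]]
(228, 250, 59, 18)
234 251 266 [450.98 263.34  56.  ] [  1.53 -31.13  56.  ]
240 251 266 [450.67 249.31  56.  ] [  2.15 -45.15  56.  ]
250 251 267 [449.   225.93  56.  ] [  2.03 -68.59  56.  ]
260 252 267 [447.33 202.54  56.  ] [  1.9  -92.03  56.  ]
264 252 267 [447.12 193.18  56.  ] [   2.32 -101.39   56.  ]
270 256 263 [446.82 179.13  56.  ] [   2.94 -115.43   56.  ]
275 256 264 [445.4  167.44  56.  ] [   2.29 -127.19   56.  ]
280 256 265 [443.98 155.75  56.  ] [   1.65 -138.95   56.  ]
284 257 264 [443.78 146.38  56.  ] [   2.06 -148.31   56.  ]
tip [[   3.25 -154.79   56.  ]] roller end [[   2.1  -106.95   56.  ]]
```

View pics/side5z.png

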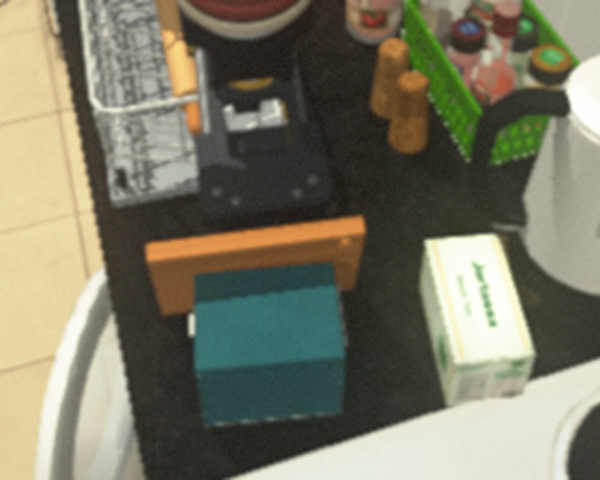

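```bash
cat >> h.py <<'E'
PO=np.array([453,284.7,56.]);py=np.array([.066,.998,0]);px=np.array([.998,-.066,0])
def pose(s,z,alpha,off=8):
    # grasp point above pin coord s at height z, tilt alpha deg (body toward -y)
    al=np.radians(alpha);tz=py*np.sin(al)-Z*np.cos(al)
    g=PO+py*s;g=np.array([g[0],g[1],z]);return g+off*tz,Rxz(px,tz)
E
python3 - <<'E'
from h import *
np.set_printoptions(precision=4,suppress=True)
p,R=pose(-50,230,15);print(p);goto(p,R)
E
```

```text
[449.8367 236.8664 222.2726]
shift [-0.3068  0.0483  0.147 ] turn [  0.48  -2.65 -95.26]
```

>>> step_arm:
  increments:
    - [[0.08,-0.324,0.048,0.071,0.48,-2.65,-95.26],[0.08,-0.324,0.048,0.071,0.48,-2.65,-95.26],[0.08,-0.324,0.048,0.071,0.48,-2.65,-95.26],[0.08,-0.324,0.048,0.071,0.48,-2.65,-95.26],[0.08,-0.324,0.048,0.071,0.48,-2.65,-95.26],[0.08,-0.324,0.048,0.071,0.48,-2.65,-95.26],[0.08,-0.324,0.048,0.071,0.48,-2.65,-95.26],[0.08,-0.324,0.048,0.071,0.48,-2.65,-95.26],[0.08,-0.324,0.048,0.071,0.48,-2.65,-95.26],[0.08,-0.324,0.048,0.071,0.48,-2.65,-95.26],[0.08,-0.324,0.048,0.071,0.48,-2.65,-95.26],[0.08,-0.324,0.048,0.071,0.48,-2.65,-95.26],[0.08,-0.324,0.048,0.071,0.48,-2.65,-95.26],[0.08,-0.324,0.048,0.071,0.48,-2.65,-95.26],[0.08,-0.324,0.048,0.071,0.48,-2.65,-95.26],[0.08,-0.324,0.048,0.071,0.48,-2.65,-95.26]]

```text
time_s: 10.88
ee_pos: [449.7, 236.3, 299.3]
eef_rot: [-2.881, 0.002, -0.067]
ft_force: [0.0, 1.0, -0.4]
gripper_width: 0.919
```

Run:
```python
from h import *
np.set_printoptions(precision=4,suppress=True)
S=save('side','side6');T=save('top','top6')
a=S[40:290,120:400][:,:,::-1];a=cv2.resize(a,None,fx=2.3,fy=2.3,interpolation=cv2.INTER_CUBIC)
cv2.imwrite('pics/side6z.png',a)
for s,z in ((-50,150),(-50,60)):
  p,R=pose(s,z,15);print(p);goto(p,R)
print(sensors.sense()['ee_pos'],sensors.sense()['q'])
```

```text
[449.8367 236.8664 142.2726]
shift [-0.0001  0.0401  0.1524] turn [ 0.05  0.03 -0.07]
[449.8367 236.8664  52.2726]
shift [-0.0001  0.0633  0.2394] turn [ 0.05  0.03 -0.07]
[450.0534 236.2689 299.8756] [ 0.1589 -0.1935  1.8419  0.2567  1.4386  0.1991]
```

View pics/side6z.png

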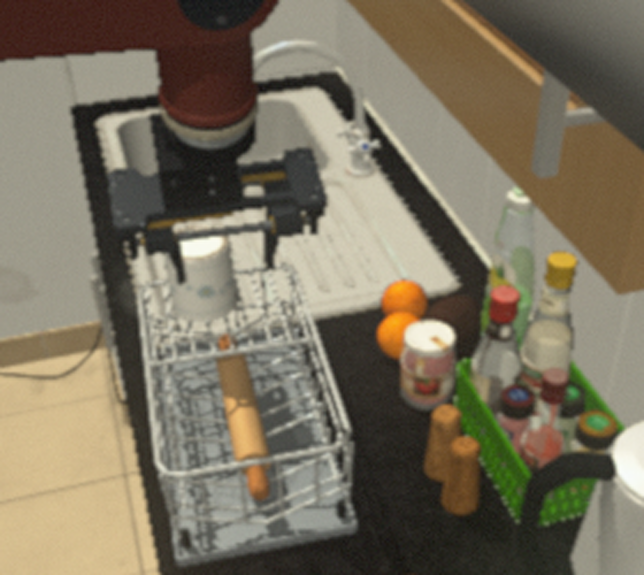

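View pics/top6.png

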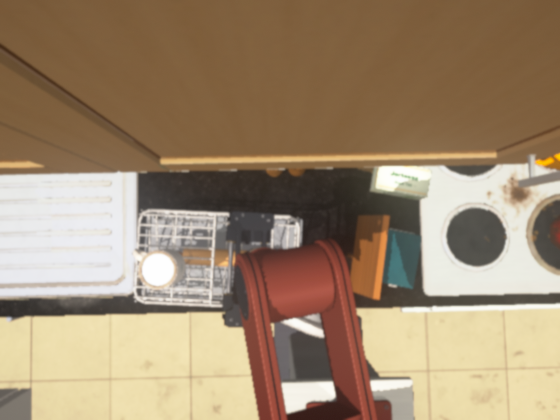

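Run:
```python
from h import *
for z in (220,232,260,290): print(z,onz('top',[[573/2.4+120,185/2.4+180],[640/2.4+120,165/2.4+180]],z))
a=cv2.imread('pics/top6.png')[195:345,200:300];cv2.imwrite('pics/top6z.png',cv2.resize(a,None,fx=4,fy=4,interpolation=cv2.INTER_CUBIC))
a=cv2.imread('pics/top5.png')[195:345,300:440];cv2.imwrite('pics/top5z.png',cv2.resize(a,None,fx=4,fy=4,interpolation=cv2.INTER_CUBIC))
a=cv2.imread('pics/side6.png')[90:170,150:280];cv2.imwrite('pics/side6zz.png',cv2.resize(a,None,fx=5,fy=5,interpolation=cv2.INTER_CUBIC))
```

```text
220 [[455.24  -1.68 220.  ]
 [470.8  -58.83 220.  ]]
232 [[455.77   0.35 232.  ]
 [471.15 -56.13 232.  ]]
260 [[457.02   5.07 260.  ]
 [471.96 -49.83 260.  ]]
290 [[458.35  10.13 290.  ]
 [472.84 -43.08 290.  ]]
```

View pics/top6z.png

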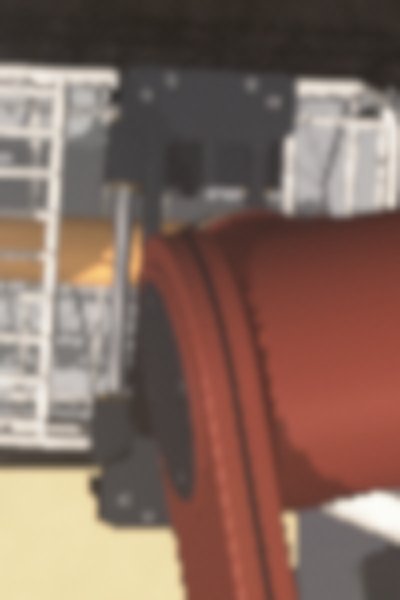

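View pics/top5z.png

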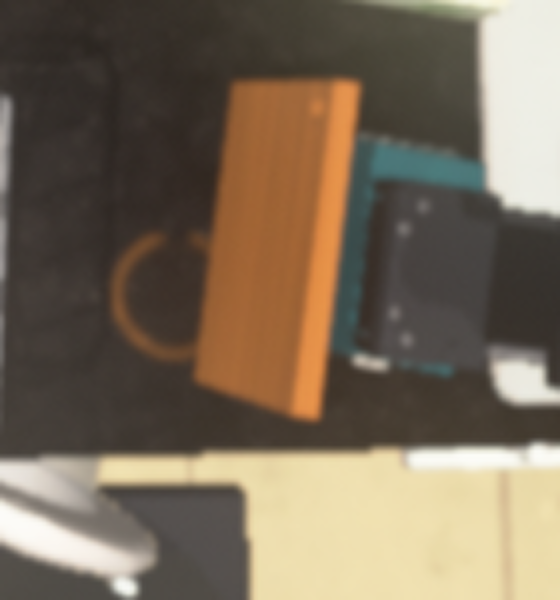

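View pics/side6zz.png

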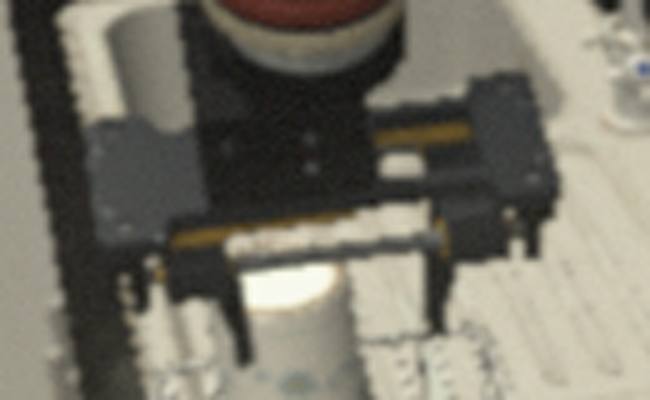

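Run:
```python
from h import *
np.set_printoptions(precision=4,suppress=True)
for s,z in ((-85,200),(-85,100),(-85,84)):
  p,R=pose(s,z,0);print(p);goto(p,R)
print(sensors.sense()['ee_pos'],sensors.sense()['q'])
```

```text
[447.39 199.87 192.  ]
shift [-0.0001  0.0631  0.0948] turn [-14.96   0.04  -0.07]
[447.39 199.87  92.  ]
shift [-0.0001  0.0889  0.1914] turn [-14.96   0.04  -0.07]
[447.39 199.87  76.  ]
shift [-0.      0.093   0.2069] turn [-14.96   0.04  -0.07]
[450.0534 236.2689 299.8756] [ 0.1589 -0.1935  1.8419  0.2567  1.4386  0.1991]
```

>>> step_arm:
  increments:
    - [[0.07,0,0.03,0.04,-6,0,0],[0.07,0,0.063,0.075,-12,0,0],[0.07,0,0.0631,0.0948,-15,0,0],[0.07,0,0.0631,0.0948,-15,0,0],[0.07,0,0.07,0.12,-15,0,0],[0.07,0,0.0775,0.149,-15,0,0],[0.07,0,0.084,0.173,-15,0,0],[0.07,0,0.0876,0.1865,-15,0,0],[0.07,0,0.0889,0.1914,-15,0,0],[0.07,0,0.0889,0.1914,-15,0,0],[0.07,0,0.0889,0.1914,-15,0,0]]

```text
time_s: 11.9
ee_pos: [449.4, 200.1, 94.5]
eef_rot: [-3.141, -0.003, -0.067]
ft_force: [0.6, -0.1, 0.1]
gripper_width: 0.806
```

Run:
```python
from h import *
np.set_printoptions(precision=4,suppress=True)
S=save('side','side7')
a=S[100:290,140:340][:,:,::-1];a=cv2.resize(a,None,fx=3.1,fy=3.1,interpolation=cv2.INTER_CUBIC)
cv2.imwrite('pics/side7z.png',a)
p,R=pose(-85,90,0);print(p);goto(p,R)
print(sensors.sense())
```

```text
[447.39 199.87  82.  ]
shift [-0.0024  0.0005  0.0129] turn [-0.06 -0.22 -0.02]
{'time_s': 11.95, 'q': array([ 0.2586,  0.0504,  1.9923, -0.0002,  1.095 ,  0.3252]), 'dq': array([ 0.0032, -0.0065, -0.0016, -0.0034, -0.0053,  0.0008]), 'tau': array([ -0.0115, -35.6477, -33.2086,   0.085 ,   0.0424,  -0.0044]), 'ee_pos': array([449.8037, 200.2419,  94.8731]), 'eef_rot': array([-3.1405, -0.0038, -0.0664]), 'ft_force': array([-0.6289, -1.1138, -0.023 ]), 'moment': array([-0.0266, -0.0542,  0.0234]), 'gripper_width': 0.8008546029823008}
```

View pics/side7z.png

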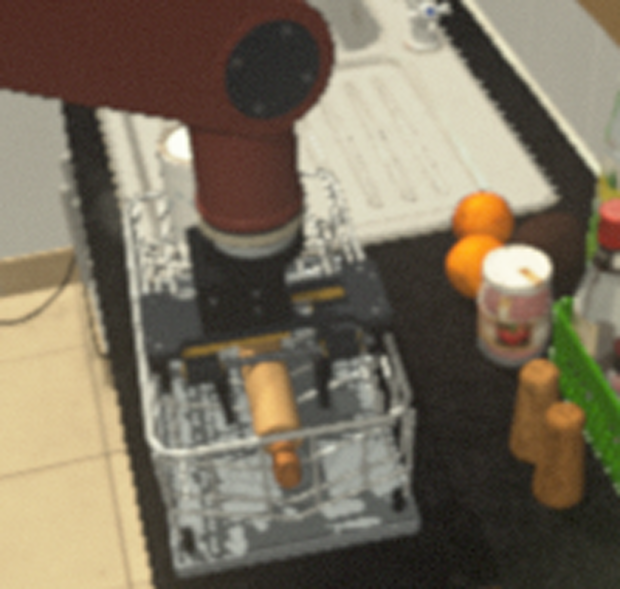

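>>> step_arm:
  increments:
    - [[0.07,-0.002,0,0.006,0,0,0],[0.07,-0.002,0,0.012,0,0,0],[0.07,-0.002,0,0.015,0,0,0],[0.07,-0.002,0,0.015,0,0,0],[0.07,-0.002,0,0.015,0,0,0]]

```text
time_s: 12.37
ee_pos: [446.1, 200.0, 77.6]
eef_rot: [3.141, -0.0, -0.066]
ft_force: [0.0, 0.5, -0.5]
gripper_width: 0.801
```

>>> step_arm:
  increments:
    - [[0.06,0,0,0.001,0,0,0],[0.05,0,0,0.0015,0,0,0],[0.05,0,0,0.002,0,0,0],[0.05,0,0,0.002,0,0,0],[0.05,0,0,0.002,0,0,0]]

```text
time_s: 12.78
ee_pos: [446.4, 200.0, 75.9]
eef_rot: [3.141, -0.001, -0.066]
ft_force: [-0.2, 0.8, 0.3]
gripper_width: 0.591
```

>>> step_arm:
  increments:
    - [[0.05,0,0,0.0005,0,0,0],[0.05,0,0,0.001,0,0,0],[0.05,0,0,0.001,0,0,0],[0.05,0,0,0.001,0,0,0]]

```text
time_s: 13.12
ee_pos: [446.3, 200.0, 74.8]
eef_rot: [3.141, -0.001, -0.066]
ft_force: [0.9, 0.7, 0.8]
gripper_width: 0.573
```

>>> step_arm:
  increments:
    - [[0.05,0,0,0.0005,0,0,0],[0.05,0,0,0.001,0,0,0],[0.05,0,0,0.001,0,0,0],[0.05,0,0,0.001,0,0,0]]

```text
time_s: 13.45
ee_pos: [446.3, 200.0, 73.8]
eef_rot: [3.141, -0.001, -0.066]
ft_force: [0.6, -0.3, 0.4]
gripper_width: 0.58
```

>>> step_arm:
  increments:
    - [[0.05,0,0,0.0005,0,0,0],[0.05,0,0,0.001,0,0,0],[0.05,0,0,0.001,0,0,0],[0.05,0,0,0.001,0,0,0]]

```text
time_s: 13.78
ee_pos: [446.3, 200.0, 72.8]
eef_rot: [3.141, -0.001, -0.066]
ft_force: [0.1, -0.1, 0.0]
gripper_width: 0.576
```

>>> step_arm:
  increments:
    - [[0.05,0,0,0.0005,0,0,0],[0.05,0,0,0.001,0,0,0],[0.05,0,0,0.001,0,0,0],[0.05,0,0,0.001,0,0,0]]

```text
time_s: 14.12
ee_pos: [446.3, 200.0, 71.8]
eef_rot: [3.141, -0.001, -0.066]
ft_force: [0.1, -0.0, -0.3]
gripper_width: 0.574
```

>>> step_arm:
  increments:
    - [[0.05,0,0,0.0005,0,0,0],[0.05,0,0,0.001,0,0,0],[0.05,0,0,0.0015,0,0,0],[0.05,0,0,0.0015,0,0,0]]

```text
time_s: 14.45
ee_pos: [446.2, 199.9, 70.2]
eef_rot: [3.141, -0.001, -0.066]
ft_force: [-0.4, -0.6, 0.1]
gripper_width: 0.576
```

Run:
```python
from h import *
S=save('side','side8');T=save('top','top8')
a=S[130:270,170:300][:,:,::-1];a=cv2.resize(a,None,fx=4.2,fy=4.2,interpolation=cv2.INTER_CUBIC)
cv2.imwrite('pics/side8z.png',a)
a=T[190:340,130:330][:,:,::-1];cv2.imwrite('pics/top8z.png',cv2.resize(a,None,fx=4,fy=4,interpolation=cv2.INTER_CUBIC))
print(torack(sensors.sense()['ee_pos']),sensors.sense()['ft_force'])
```

```text
[  1.05 -94.65  70.31] [ 0.4  -0.64 -0.22]
```

View pics/side8z.png

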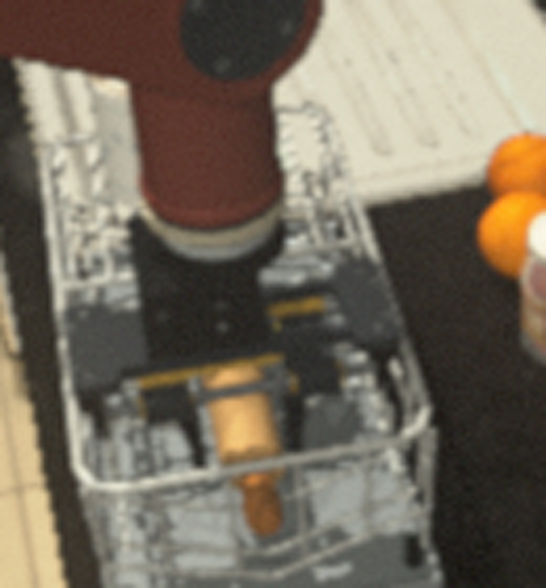

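View pics/top8z.png

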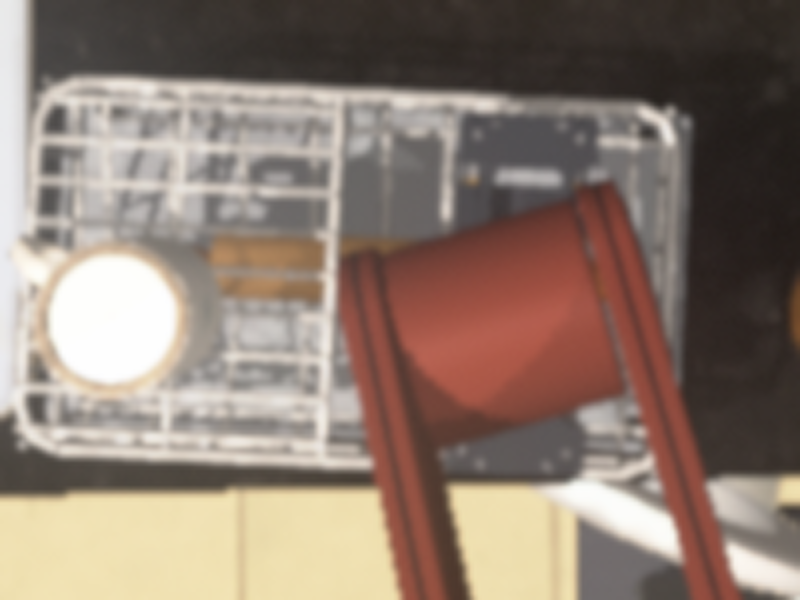

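>>> step_arm:
  increments:
    - [[0.05,0,0,0.001,0,0,0],[0.05,0,0,0.002,0,0,0],[0.05,0,0,0.002,0,0,0],[0.05,0,0,0.002,0,0,0]]

```text
time_s: 14.88
ee_pos: [446.2, 200.0, 68.2]
eef_rot: [3.141, -0.001, -0.066]
ft_force: [-0.4, 0.4, -0.9]
gripper_width: 0.576
```

>>> step_arm:
  increments:
    - [[0.05,0,0,0.001,0,0,0],[0.05,0,0,0.002,0,0,0],[0.05,0,0,0.003,0,0,0],[0.05,0,0,0.003,0,0,0]]

```text
time_s: 15.22
ee_pos: [446.2, 199.9, 65.1]
eef_rot: [3.141, -0.001, -0.066]
ft_force: [-0.7, 0.4, -0.1]
gripper_width: 0.573
```

>>> step_arm:
  increments:
    - [[0.05,0,0,0.001,0,0,0],[0.05,0,0,0.002,0,0,0],[0.05,0,0,0.003,0,0,0],[0.05,0,0,0.003,0,0,0]]

```text
time_s: 15.55
ee_pos: [446.2, 199.9, 62.1]
eef_rot: [3.141, -0.001, -0.066]
ft_force: [-0.2, -0.1, -0.1]
gripper_width: 0.576
```

>>> step_arm:
  increments:
    - [[0.05,0,0,0.001,0,0,0],[0.05,0,0,0.002,0,0,0],[0.05,0,0,0.003,0,0,0],[0.05,0,0,0.003,0,0,0]]

```text
time_s: 15.88
ee_pos: [446.2, 199.9, 59.1]
eef_rot: [3.141, -0.001, -0.066]
ft_force: [-0.1, 0.8, -0.5]
gripper_width: 0.575
```

>>> step_arm:
  increments:
    - [[0,0,0,0,0,0,0],[0,0,0,0,0,0,0],[0,0,0,0,0,0,0],[0,0,0,0,0,0,0],[0,0,0,0,0,0,0],[0,0,0,0,0,0,0],[0,0,0,0,0,0,0],[0,0,0,0,0,0,0]]
  squeeze: 15

```text
time_s: 16.55
ee_pos: [446.8, 200.0, 59.6]
eef_rot: [3.141, -0.002, -0.066]
ft_force: [2.7, -0.9, 1.4]
gripper_width: 0.452
```

>>> step_arm:
  increments:
    - [[0.05,0,0,0,0,0,0],[0.05,0,0,0,0,0,0],[0.05,0,0,0,0,0,0],[0.05,0,0,0,0,0,0],[0.05,0,-0.004,0,0,0,0],[0.05,0,-0.01,0,0,0,0],[0.05,0,-0.018,0,0,0,0],[0.05,0,-0.026,0,0,0,0],[0.05,0,-0.032,0,0,0,0],[0.05,0,-0.036,0,0,0,0],[0.05,0,-0.036,0,0,0,0],[0.05,0,-0.036,0,0,0,0]]

```text
time_s: 17.55
ee_pos: [448.6, 236.2, 59.2]
eef_rot: [3.141, -0.001, -0.065]
ft_force: [0.0, -1.1, -0.6]
gripper_width: 0.577
```

>>> step_arm:
  increments:
    - [[0,0,0,0,0,0,0],[0,0,0,0,0,0,0],[0,0,0,0,0,0,0],[0,0,0,0,0,0,0],[0,0,0,0,0,0,0],[0,0,0,0,0,0,0],[0,0,0,0,0,0,0],[0,0,0,0,0,0,0]]
  squeeze: 58

```text
time_s: 18.22
ee_pos: [449.7, 235.9, 59.9]
eef_rot: [3.141, -0.003, -0.066]
ft_force: [4.8, -2.0, 3.4]
gripper_width: 0.451
```

>>> step_arm:
  increments:
    - [[0,0,0.0001,-0.002,-0.5,0,0],[0,0,0.0003,-0.006,-1.8,0,0],[0,0,0.0006,-0.011,-3.3,0,0],[0,0,0.0009,-0.0168,-5,0,0],[0,0,0.0012,-0.022,-6.6,0,0],[0,0,0.0016,-0.028,-8.3,0,0],[0,0,0.0019,-0.0335,-10,0,0],[0,0,0.0019,-0.0335,-10,0,0],[0,0,0.0019,-0.0335,-10,0,0]]

```text
time_s: 18.97
ee_pos: [447.1, 234.2, 91.7]
eef_rot: [2.966, 0.002, -0.065]
ft_force: [-0.4, 0.3, -3.1]
gripper_width: 0.445
```

Run:
```python
from h import *
S=save('side','side9');T=save('top','top9')
a=S[100:290,150:320][:,:,::-1];a=cv2.resize(a,None,fx=3.1,fy=3.1,interpolation=cv2.INTER_CUBIC)
cv2.imwrite('pics/side9z.png',a)
print(sensors.sense()['ft_force'],sensors.sense()['moment'],sensors.sense()['q'])
```

```text
[-0.68  0.2  -2.1 ] [ 0.02 -0.1  -0.01] [ 0.43  0.17  1.88 -0.17  1.18  0.56]
```

View pics/side9z.png

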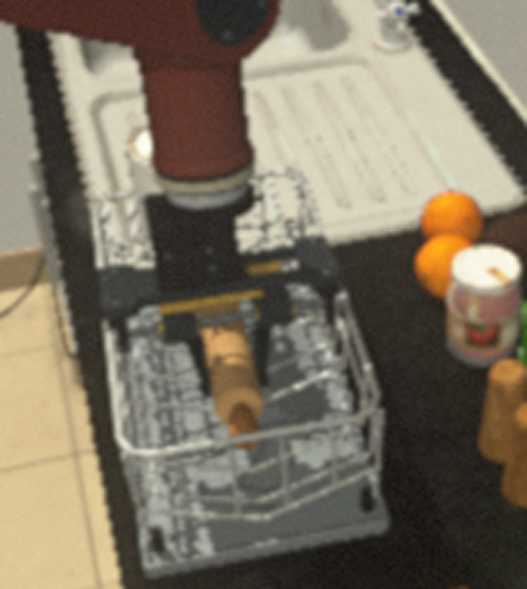

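Run:
```python
import numpy as np
W=[(10,-59.5,89.6),(20,-62,123.2),(30,-110,156),(40,-150,200),(40,-185,300),(20,-185,340)]
def tcp(w):
    f=np.radians(w[0]);return np.array([-(w[1]+3.5*np.sin(f)),-(w[2]+3.5*np.cos(f))])
def rel(a,seq):
    f=np.radians(a[0]);A=np.array([[np.cos(f),-np.sin(f)],[np.sin(f),np.cos(f)]])
    print('from',a)
    for b in seq: print(b,np.round(A@(tcp(b)-tcp(a))/1000,4),-(b[0]-a[0]))
def mid(a,b,k): return [tuple(np.array(a)+(np.array(b)-a)*i/k) for i in range(1,k+1)]
rel(W[0],mid(W[0],W[1],2)+mid(W[1],W[2],4))
rel(W[2],mid(W[2],W[3],3)+mid(W[3],W[4],3)+mid(W[4],W[5],2))
```

```text
from (10, -59.5, 89.6)
(np.float64(15.0), np.float64(-60.75), np.float64(106.4)) [ 0.0038 -0.0163] -5.0
(np.float64(20.0), np.float64(-62.0), np.float64(123.2)) [ 0.0077 -0.0326] -10.0
(np.float64(22.5), np.float64(-74.0), np.float64(131.4)) [ 0.0208 -0.0386] -12.5
(np.float64(25.0), np.float64(-86.0), np.float64(139.6)) [ 0.0339 -0.0445] -15.0
(np.float64(27.5), np.float64(-98.0), np.float64(147.8)) [ 0.047  -0.0505] -17.5
(np.float64(30.0), np.float64(-110.0), np.float64(156.0)) [ 0.0601 -0.0564] -20.0
from (30, -110, 156)
(np.float64(33.333333333333336), np.float64(-123.33333333333333), np.float64(170.66666666666666)) [ 0.0187 -0.006 ] -3.3333333333333357
(np.float64(36.666666666666664), np.float64(-136.66666666666666), np.float64(185.33333333333334)) [ 0.0374 -0.012 ] -6.666666666666664
(np.float64(40.0), np.float64(-150.0), np.float64(200.0)) [ 0.056  -0.0181] -10.0
(np.float64(40.0), np.float64(-161.66666666666666), np.float64(233.33333333333334)) [ 0.0828 -0.0411] -10.0
(np.float64(40.0), np.float64(-173.33333333333334), np.float64(266.6666666666667)) [ 0.1096 -0.0641] -10.0
(np.float64(40.0), np.float64(-185.0), np.float64(300.0)) [ 0.1363 -0.0872] -10.0
(np.float64(30.0), np.float64(-185.0), np.float64(320.0)) [ 0.147  -0.1045] -0.0
(np.float64(20.0), np.float64(-185.0), np.float64(340.0)) [ 0.1576 -0.1218] 10.0
```

>>> step_arm:
  increments:
    - [[0,0,0.0019,-0.008,-2.5,0,0],[0,0,0.0038,-0.0163,-5,0,0],[0,0,0.0058,-0.0245,-7.5,0,0],[0,0,0.0077,-0.0326,-10,0,0],[0,0,0.0077,-0.0326,-10,0,0],[0,0,0.0077,-0.0326,-10,0,0]]

```text
time_s: 19.57
ee_pos: [448.1, 232.4, 125.7]
eef_rot: [2.793, -0.0, -0.065]
ft_force: [0.3, -0.3, -2.3]
gripper_width: 0.443
```

Run:
```python
from h import *
S=save('side','side10');T=save('top','top10')
a=S[100:290,150:320][:,:,::-1];a=cv2.resize(a,None,fx=3.1,fy=3.1,interpolation=cv2.INTER_CUBIC)
cv2.imwrite('pics/side10z.png',a)
a=T[190:340,130:330][:,:,::-1];cv2.imwrite('pics/top10z.png',cv2.resize(a,None,fx=3.5,fy=3.5,interpolation=cv2.INTER_CUBIC))
```

```text
(no output)
```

View pics/side10z.png

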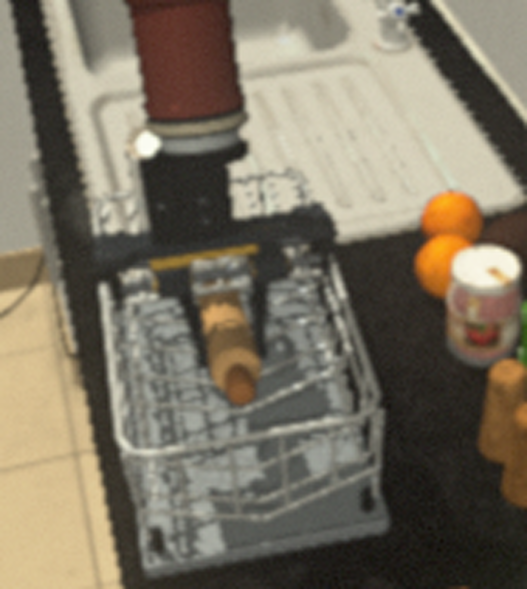

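View pics/top10z.png

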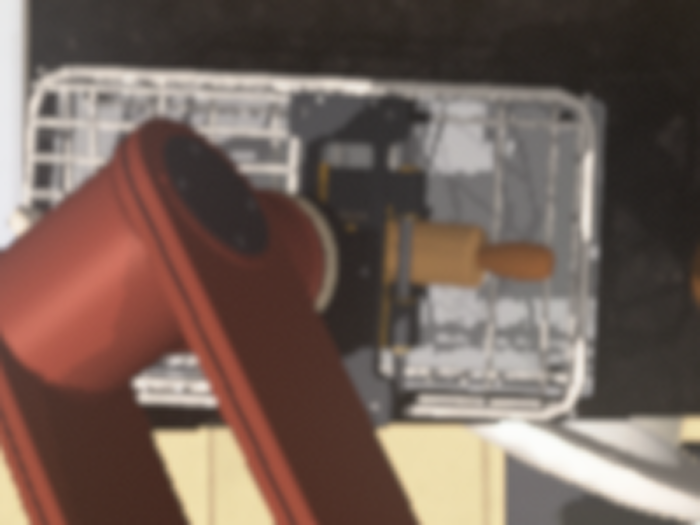

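>>> step_arm:
  increments:
    - [[0,0,0.007,-0.0018,-1.2,0,0],[0,0,0.014,-0.0036,-2.5,0,0],[0,0,0.021,-0.0054,-3.8,0,0],[0,0,0.028,-0.0072,-5,0,0],[0,0,0.035,-0.009,-6.2,0,0],[0,0,0.042,-0.0108,-7.5,0,0],[0,0,0.049,-0.0126,-8.8,0,0],[0,0,0.0557,-0.0144,-10,0,0],[0,0,0.0557,-0.0144,-10,0,0],[0,0,0.0557,-0.0144,-10,0,0]]

```text
time_s: 20.5
ee_pos: [445.3, 184.9, 158.9]
eef_rot: [2.618, -0.001, -0.066]
ft_force: [0.0, -0.8, -1.4]
gripper_width: 0.444
```

Run:
```python
from h import *
S=save('side','side11');T=save('top','top11')
a=S[60:290,130:340][:,:,::-1];a=cv2.resize(a,None,fx=2.6,fy=2.6,interpolation=cv2.INTER_CUBIC)
cv2.imwrite('pics/side11z.png',a)
a=T[190:340,130:330][:,:,::-1];cv2.imwrite('pics/top11z.png',cv2.resize(a,None,fx=3.5,fy=3.5,interpolation=cv2.INTER_CUBIC))
print(sensors.sense()['q'])
```

```text
[ 0.52  0.22  1.77 -0.43  1.48  0.7 ]
```

View pics/side11z.png

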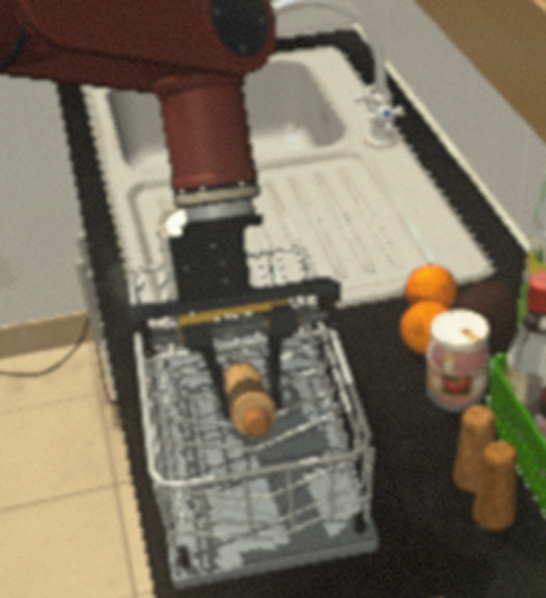

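View pics/top11z.png

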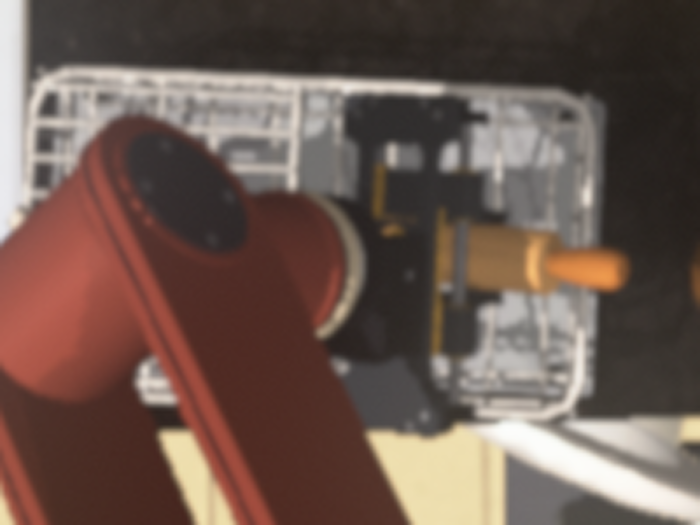

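>>> step_arm:
  increments:
    - [[0,0,0.0094,-0.003,-1.7,0,0],[0,0,0.0187,-0.006,-3.3,0,0],[0,0,0.028,-0.009,-5,0,0],[0,0,0.0374,-0.012,-6.7,0,0],[0,0,0.0467,-0.015,-8.3,0,0],[0,0,0.056,-0.0181,-10,0,0],[0,0,0.056,-0.0181,-10,0,0],[0,0,0.056,-0.0181,-10,0,0]]

```text
time_s: 21.27
ee_pos: [442.7, 145.6, 202.6]
eef_rot: [2.443, -0.001, -0.066]
ft_force: [0.7, -0.4, -1.7]
gripper_width: 0.447
```

Run:
```python
from h import *
S=save('side','side12');T=save('top','top12')
a=S[60:290,130:340][:,:,::-1];a=cv2.resize(a,None,fx=2.6,fy=2.6,interpolation=cv2.INTER_CUBIC)
cv2.imwrite('pics/side12z.png',a)
a=T[190:340,130:330][:,:,::-1];cv2.imwrite('pics/top12z.png',cv2.resize(a,None,fx=3.5,fy=3.5,interpolation=cv2.INTER_CUBIC))
print(sensors.sense()['q'])
```

```text
[ 0.53  0.22  1.74 -0.56  1.61  0.7 ]
```

View pics/side12z.png

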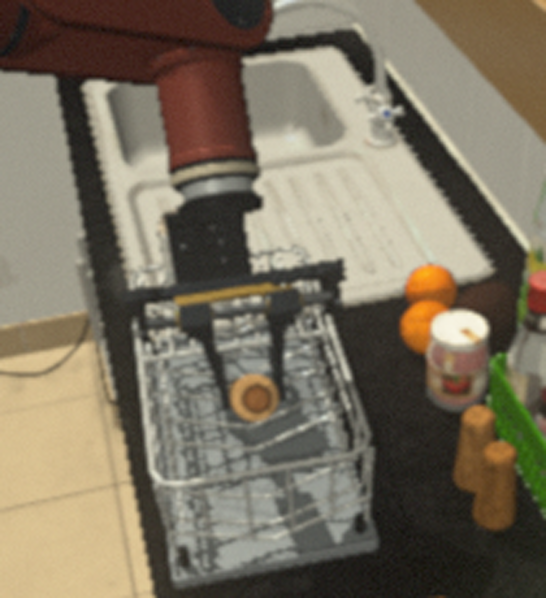

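View pics/top12z.png

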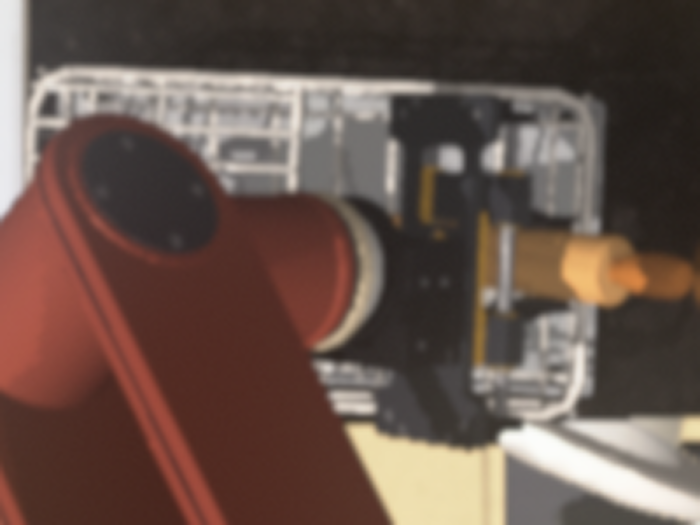

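>>> step_arm:
  increments:
    - [[0,0,0.009,-0.0054,0,0,0],[0,0,0.022,-0.013,0,0,0],[0,0,0.036,-0.0214,0,0,0],[0,0,0.05,-0.0297,0,0,0],[0,0,0.065,-0.0386,0,0,0],[0,0,0.08,-0.0475,0,0,0],[0,0,0.091,-0.0541,0,0,0],[0,0,0.096,-0.0595,3,0,0],[0,0,0.102,-0.066,7,0,0],[0,0,0.107,-0.072,11,0,0],[0,0,0.112,-0.078,15,0,0],[0,0,0.116,-0.082,18,0,0],[0,0,0.118,-0.0845,20,0,0],[0,0,0.118,-0.0845,20,0,0],[0,0,0.118,-0.0845,20,0,0],[0,0,0.118,-0.0845,20,0,0],[0,0,0.118,-0.0845,20,0,0]]

```text
time_s: 22.78
ee_pos: [439.7, 109.7, 342.5]
eef_rot: [2.791, 0.0, -0.065]
ft_force: [0.1, -0.3, -1.2]
gripper_width: 0.445
```

Run:
```python
from h import *
S=save('side','side13');T=save('top','top13')
a=S[60:390,130:400][:,:,::-1];a=cv2.resize(a,None,fx=1.8,fy=1.8,interpolation=cv2.INTER_CUBIC)
cv2.imwrite('pics/side13z.png',a)
a=T[190:340,130:440][:,:,::-1];cv2.imwrite('pics/top13z.png',cv2.resize(a,None,fx=2.5,fy=2.5,interpolation=cv2.INTER_CUBIC))
print(sensors.sense())
```

```text
{'time_s': 22.8833, 'q': array([ 0.31, -0.13,  1.72, -0.33,  1.67,  0.36]), 'dq': array([-0.,  0., -0.,  0.,  0., -0.]), 'tau': array([ -0.1 , -34.2 , -40.39,  -1.76,   0.7 ,  -0.01]), 'ee_pos': array([439.8 , 109.82, 342.39]), 'eef_rot': array([ 2.79,  0.  , -0.07]), 'ft_force': array([ 0.09,  0.2 , -2.26]), 'moment': array([ 0.23, -0.1 , -0.04]), 'gripper_width': 0.4460446747129121}
```

View pics/side13z.png

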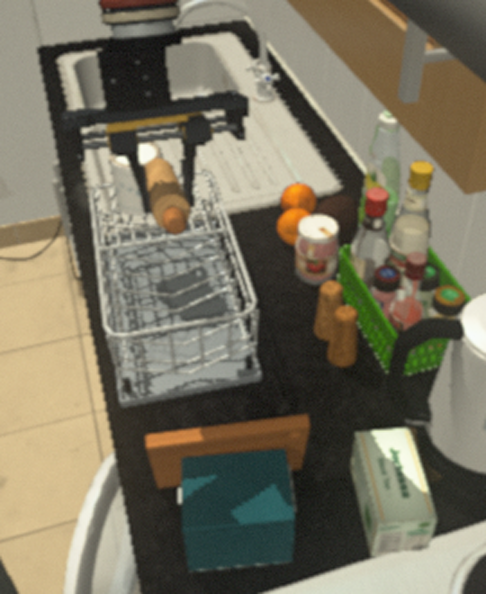

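View pics/top13z.png

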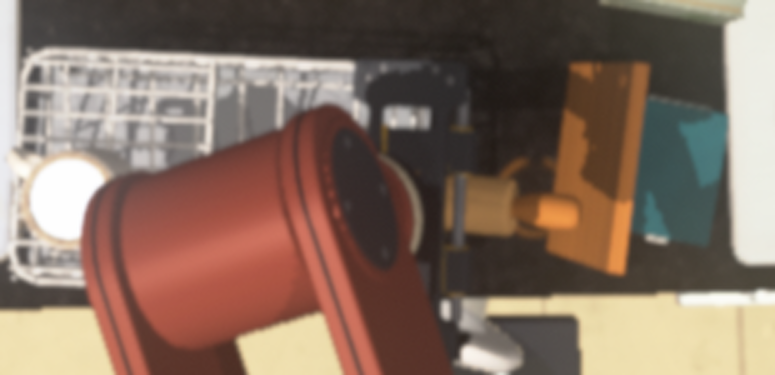

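Run:
```python
from h import *
s=sensors.sense();print(s['ee_pos'],s['gripper_width'],np.abs(s['dq']).max())
f=np.radians(20);P=s['ee_pos'][2]-3.5*np.cos(f);print('pin ends z',P-194*np.sin(f),P+96*np.sin(f))
print(robot.finish_job())
```

```text
[439.8  109.82 342.39] 0.4460446747129121 0.0028544862157031466
pin ends z 272.75402099691405 371.939862561358
the job is handed in; nothing more can be done
None
```

The job is done and handed in at about 23 s of the 67 s allowed; `finish_job` gives no verdict.

- **Board:** I lifted it straight out of the prongs and stood it on its long lower edge on the worktop. It leans on the tin's rack-side face at about 13° from upright. In the later top views it had not moved since I released it.
- **Pin:** I gripped the roller about 49 mm from its middle, towards the free end. I raised the free end to 20°, drew the pin out aslant at 20° to 40°, and lifted it clear.

Last checks:
- **Pin height:** the arm was still and the grip was steady at 38.8 mm on the roller. The pin's ends work out at about 273 mm and 372 mm above the worktop, against the rim's 133 mm. This is calculated from the tool pose, not measured on the pin.
- **Forces:** the wrist readings while I drew the pin out stayed at about 1 to 3 N, roughly the pin's weight. I read them between moves, not continuously. They rose to about 13 N when I pressed the board lightly onto the worktop.
- **Mug and jam jar:** both are standing. The mug showed no shift beyond about a pixel, though the arm partly hid it. I judged the jar only by eye.

One thing disagreed with my expectation. From the given sizes I thought the gripper's body would not fit between the side rims. It did, with no contact felt while lowering 1 to 3 mm at a time, so I took a full grip in the trough.

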